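# Prop the laminator's guard open and turn its roller-gap dial

## Task

Swing the laminator's orange guard up slowly by its black handle rod, and before it sinks shut prop it open with the yellow block: seat the block upright and fully down in the slot beside the hinge, without ramming it, let go, and let the guard come to rest against it. Only then turn the black dial under the guard clockwise to its stop. Be gentle with the thin guard throughout, leave it propped, and leave the mug, stapler and tape alone.

Things in the scene. Friction and masses are not known exactly. Their poses are not given: they have to be found in the camera images.
- laminator: White desktop laminator, 520 mm wide (its y) x 200 deep (its x) x 100 high, fixed, at a different place and yaw each time. Origin under its centre; x points to its rear, away from the robot, y to its left, z up; all that is built on it shares its yaw. On its grey top (100 mm above the desk) lies a dark steel plate 14 mm thick; its surface, 114 mm above the desk, is called the deck.
- guard (a joint): Opening angle of the orange guard: 0 shut on the deck, 1.75 fully open, leaning back. Stiffly damped (0.7 N m s/rad; lifting at 0.5 rad/s takes 5 to 6 N at the handle rod) and self-closing: let go at 1.7 it sinks to 1.5 in about 4 s, to 1.0 in about 10 s and shuts after about 17 s. A gentle hand never puts more than 15 N on it.
- guard_front (a point): Middle of the top front edge of the orange guard, a plastic hood 94 mm long (from hinge to front), 92 wide, 66 high, 3 mm walls, 0.12 kg, hinged at deck level along its rear edge, covering the dial. A flat 4 mm wing lies at the foot of its left side, 45 to 97 mm left of the hinge's middle, out to 86 mm from the hinge axis; while shut it hides the slot. The point moves with the guard.
- guard_handle (a point): Grip point on the guard's handle, a round black rod of 12 mm diameter that sticks out of the guard's right side (-y) by 54 mm, parallel to the hinge. On the rod's axis, 28 mm from the side wall. Shut, it is 75 mm in front of the hinge axis, 74 mm right of the hinge's middle, 36 mm above the deck; it swings with the guard, and the rod can turn in a pinch.
- hinge (a point): Middle of the guard's hinge axis, at deck level; the axis runs along the laminator's y. Fixed to the laminator.
- slot (a point): Centre of the mouth of the prop slot, at deck level, 17.5 mm in front of the hinge axis and 75 mm left of the hinge's middle. A rectangular pocket 32.4 mm (laminator's x) by 38.4 mm (its y), 12 mm deep, with 2 mm chamfered mouth, outlined in yellow. With the block seated in it the guard rests on the block's top rear edge at about 1.49 to 1.56 rad.
- dial (a joint): Turn of the dial, clockwise from above: 0 with its bar along the laminator's x and the white pointer to the front, 1.35 at the stop. Starts at 0 to 0.4. Friction torque 0.08 N m; it stays where it is left.
- dial_grip (a point): Point on the dial's vertical axis at the height to grip, 48 mm above the deck, 52 mm in front of the hinge axis. The dial is a black disc of 44 mm diameter with a bar across it 42 mm long, 14 mm thick, its top 58 mm above the deck and its lower edge 18 mm above the deck. Its x axis lies along the bar and turns with it.
- prop: Prop block: yellow upright block with black rubber top and steel foot, 30 mm (its x) x 36 mm (its y) x 84 mm tall, about 0.45 kg; the lowest 4 mm are 2 mm narrower on every side. Origin at the centre of its underside. Starts standing on the laminator's grey top, right of the guard. In the slot its x lies along the laminator's x, either way round; seated, its underside is 12 mm below the deck.
- mug: Blue mug, 80 mm across, 90 mm tall, on the desk. Origin under its centre. Leave alone.
- stapler: Red and black stapler, 130 x 34 x 48 mm, on the desk. Origin under its centre. Leave alone.
- tape: Amber roll of tape, 60 mm across, 20 mm high, lying on the left end of the laminator's top. Origin under its centre. Leave alone.
Things that resemble listed ones, but are neither listed nor needed, are in the scene too. Of the things shaped like the prop, the yellow one is meant.

How it is judged (in metres and radians):
On the way, in this order (a step that is already met when the one before it is completed fails the run):
1. the guard rests against the block, which stands seated in the slot, both released (z of prop in the frame of slot below -0.009 m and horizontal distance between prop and slot below 0.005 m and angle between prop's own z axis and vertical below 0.12 rad and value of joint guard between 1.38 and 1.62 rad and contact force between prop and guard above 0.05 N and contact force between the fingers and prop below 0.1 N and contact force between the arm and guard below 0.1 N and value of joint dial below 0.6 rad), for 0.3 s.
2. the dial is turned clockwise to its stop (value of joint dial above 1.29 rad), for 0.2 s.
At the end, for the whole second after the job is handed in: The block stands in the slot (underside at least 9 mm below the deck, within 5 mm of the slot's centre, tilted less than 0.12 rad) and at rest, the guard stands propped open at 1.38 to 1.62 rad, and the dial is at least at 1.29 rad, within 0.06 rad of its stop (z of prop in the frame of slot below -0.009 m and horizontal distance between prop and slot below 0.005 m and angle between prop's own z axis and vertical below 0.12 rad and value of joint guard between 1.38 and 1.62 rad and value of joint dial above 1.29 rad and linear speed of prop below 0.01 m/s); the robot touches nothing.
It fails at once if the guard is pushed or pulled with more than 15 N (contact force between anything else and guard above 15 N).
It fails at once if the block is rammed against the laminator with more than 40 N (contact force between prop and laminator above 40 N).
It fails at once if the mug, the stapler or the tape is moved by more than 15 mm (distance of any of mug, stapler, tape from where it was at the start of the episode above 0.015 m).
It also fails if it takes over 72 s, if anything falls off the work surface, if the arm or the gripper's body presses on something with over 40 N, if the wrist force passes 120 N, or if a joint passes its speed limit or range.

## Robot

A 6-joint arm with a two-finger parallel gripper is mounted at the origin on the work surface. World frame = base frame: x ahead of the robot, y to its left, z up, the work surface at z = 0. Lengths are in m, angles in degrees, forces in N, time in s.
With the tool pointing down it reaches from about 0.375 to 0.975 m from the base axis. Payload 3.8 kg.
Tool frame: the origin (TCP) lies midway between the tips of the shut fingers; the grasp point (between the pads) lies 19 mm behind it; z points along the fingers, y is the line along which they close (so a half turn about z gives the same grasp; the last joint's range is limited). The gripper opens to 85 mm and grips with 20 to 120 N. Pads are 22 mm wide; open, the fingers measure 114 mm over their backs; the gripper's body (76 mm by 85 mm) begins 54 mm behind the grasp point. The pads swing forward as they close: fully open they stand 13 mm farther back than shut.
Start: joints at [64.865, 15.12, 91.902, -0, 72.978, -2.114], TCP at [0.264, 0.621, 0.231] pointing down, gripper open.
Joint ranges: [-150.88, 150.88], [-54.13, 125.18], [17.81, 147.31], [-75.09, 255.09], [0, 152.58], [-146.25, 146.25]. Speed limits (degrees/s): [147.25, 147.25, 180, 180, 180, 180].

## Interface

Orientations are given as [roll, pitch, yaw] about the fixed x, y, z axes, in that order (R = Rz(yaw) Ry(pitch) Rx(roll)).
In Python, from station import arm gives the robot as it stands.
- The arm moves only by the tool drive_tool, never from a script. Its argument "rows" is a list of rows, each a list of 7 numbers: the turn, a rotation vector about the tool's x, y, z in rad, then the shift along the tool's x, y, z in mm, then the opening in per cent of the stroke, from 0 (shut) to 100 (fully open). A call has 1 to 20 rows; each row is the pose to reach, as a shift and turn from the pose commanded when the call began, along the tool's axes at that moment; what a row does not reach only later rows make up. A row lasts 1/8 s, in which the tool goes at most 62.5 mm and 10.7 degrees, less where a joint would pass 70% of its speed; a pose out of reach is approached as far as the arm can. A call with a gripper value outside its range is refused whole. The fingers move at their own pace and stop on an object; "squeeze" is the grip in N (left out, the last holds). Time passes only in rows, so rows that repeat a pose let the fingers close. It gives the time, the measured TCP pose, the force, the opening and the grip force at its end, in the units of the state.
- arm.observe(): the state, without advancing time (a new reading comes with each control period).
- arm.capture(name): name is "scene" or "top"; returns the picture (384x512x3 uint8, red, green, blue); there is no depth.
- arm.camera_info(name): a dict with "vfov" (degrees; the focal length in pixels is half the picture's height over the tangent of half this angle, whatever the lens; pixels are square), "cx", "cy" (the principal point, pixels), "R" (3x3) and "t" (3): a world point X has camera coordinates R X + t. Camera axes: x right, y down, z forward; pixel columns grow to the right and rows downward; lengths in m; the calibration is good to about 2 mm. A picture is of the moment at which its call begins. camera_info takes no time and is no camera call.
- arm.job_done(): hands the job in; it is judged then, once.
The state is a dict: "t": time; "qpos": joint angles; "dq": joint speeds; "joint_torque": joint torques, N m; "tool_pos": TCP position; "eef_rot": TCP orientation; "force": force on the tool from outside, world axes, zero at the start; "wrist_torque": the same for the moment, N m; "opening": opening from 0.0 (shut) to 1.0 (fully open); "grasp_force": force on a finger pad.
Only numpy, scipy, OpenCV 4.12 (cv2) and the standard library are available. Lean on these libraries where they do the work, as an engineer would, in place of code of your own. Each camera call takes 0.05 s, during which the arm holds its last target. There are 200 camera calls.

## Working session

There is one attempt and no reset: what is moved stays moved. The work goes in short steps, Python scripts to look and compute and a tool call to move; the robot and the scene stay as the last step left them, time stands still between calls to the robot, and variables do not carry over. Pictures are saved under pics/ and viewed, at most 10 in all, crops included, and the job is handed in when it is done.

Besides the shell and the picture viewer there is one more tool, called after ">>>" by a JSON object that holds its "method" and its "body". drive_tool: Moves the arm, as the interface text tells. Its arguments: {"type":"object","properties":{"rows":{"type":"array","items":{"type":"array","items":{"type":"number"}}},"squeeze":{"type":"number"}},"required":["rows"]}

```bash
ls; mkdir -p pics
python3 - <<'E'
from station import arm
import cv2,json
print(arm.observe())
for n in("scene","top"):
    im=arm.capture(n); cv2.imwrite(f"pics/{n}0.png",im[:,:,::-1]); 
    print(n,arm.camera_info(n))
E
```

```text
pics
{'t': 0.0, 'qpos': array([ 6.48622643e+01,  1.51694163e+01,  9.19828930e+01,  7.09344370e-04,
        7.29779251e+01, -2.11354265e+00]), 'dq': array([-0.04892156,  0.04241716, -0.01790571,  0.07495382, -0.08277642,
       -0.02634228]), 'joint_torque': array([ 1.82882254e-04, -5.15091920e+01, -3.67327166e+01,  2.57983438e-04,
        1.26621936e-02,  1.58840322e-05]), 'tool_pos': array([0.26367841, 0.62055551, 0.22994356]), 'eef_rot': array([-1.79869879e+02, -5.48036065e-03,  1.56975592e+02]), 'force': array([-0.27787139, -0.53382267, -0.2745452 ]), 'wrist_torque': array([-0.05671418,  0.05087955, -0.02197187]), 'grasp_force': 0.0, 'opening': 0.9969175712569929}
scene {'vfov': 54.331290860235015, 'cx': 258.02766723398395, 'cy': 191.71687282753274, 'R': array([[-0.63272282,  0.77437192, -0.00315627],
       [ 0.53932117,  0.43773569, -0.71938872],
       [-0.55569281, -0.45687591, -0.69460053]]), 't': array([ 0.32717945, -0.14250825,  1.52522931])}
top {'vfov': 43.10587597280358, 'cx': 262.08476874385536, 'cy': 193.5822820442407, 'R': array([[-0.0359612 , -0.99934595, -0.00380423],
       [-0.97719691,  0.0359608 , -0.2092678 ],
       [ 0.20926773, -0.00380804, -0.97785097]]), 't': array([-0.0134528 ,  0.50052371,  1.51904201])}
```

View pics/scene0.png

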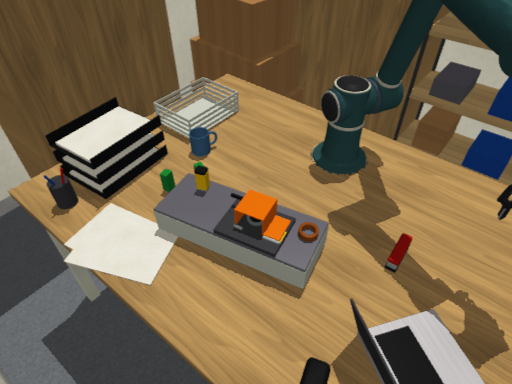

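View pics/top0.png

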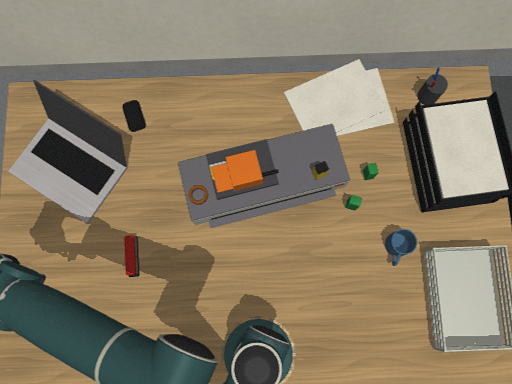

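Scene image: the guard is at (256,208), with its handle at (236,196) and wing at (278,230). The yellow block is at (203,178), green decoys at (167,180) and (199,168), tape at (308,232), stapler at (400,252) and mug at (202,140).
Top image: the guard is at (240,168), wing (220,180), handle (268,173), yellow block (320,170), greens (370,171) and (354,202), tape (198,194).

Candidates for the prop in the top image are yellow/black (320,170), green (370,171) and green (354,202). I choose the yellow one, which stands on the laminator. Next I measure and check it in a close crop.

```bash
cat > h.py <<'E'
import numpy as np,cv2
from station import arm
def cam(n):
    c=arm.camera_info(n); f=192/np.tan(np.radians(c['vfov'])/2)
    return f,c['cx'],c['cy'],np.array(c['R']),np.array(c['t'])
def ray(n,u,v):
    f,cx,cy,R,t=cam(n); return -R.T@t, R.T@np.array([(u-cx)/f,(v-cy)/f,1])
def onz(n,u,v,z):
    o,d=ray(n,u,v); return o+d*(z-o[2])/d[2]
def proj(n,X):
    f,cx,cy,R,t=cam(n); p=R@np.asarray(X,float)+t; return np.array([cx+f*p[0]/p[2],cy+f*p[1]/p[2]])
E
python3 - <<'E'
from h import *
t=cv2.imread('pics/top0.png');s=cv2.imread('pics/scene0.png')
a=cv2.resize(t[110:235,165:365],None,fx=4,fy=4,interpolation=cv2.INTER_CUBIC); cv2.imwrite('pics/tc.png',a)
b=cv2.resize(s[150:290,145:345],None,fx=4,fy=4,interpolation=cv2.INTER_CUBIC); cv2.imwrite('pics/sc.png',b)
hsv=cv2.cvtColor(t,cv2.COLOR_BGR2HSV)
# grey top: low saturation mid value, in region
m=((hsv[...,1]<60)&(hsv[...,2]>70)&(hsv[...,2]<140)).astype(np.uint8)
m[:110]=0;m[235:]=0;m[:,:165]=0;m[:,365:]=0
m=cv2.morphologyEx(m,cv2.MORPH_OPEN,np.ones((3,3)))
c=max(cv2.findContours(m,0,2)[0],key=cv2.contourArea); h=cv2.convexHull(c)[:,0]
P=np.array([onz('top',u,v,.1)[:2] for u,v in h.astype(float)]).astype(np.float32)
r=cv2.minAreaRect(P);print('grey rect',r)
for n,im in(('top',t),('scene',s)):
    hv=cv2.cvtColor(im,cv2.COLOR_BGR2HSV)
    for nm,lo,hi in(('orange',(5,180,120),(17,255,255)),('yellow',(20,150,90),(32,255,255))):
        mm=cv2.inRange(hv,lo,hi)
        k,l,st,ce=cv2.connectedComponentsWithStats(mm)
        print(n,nm,[(st[i].tolist(),ce[i].round(1).tolist()) for i in range(1,k) if st[i][4]>30])
E
```

```text
grey rect ((0.5453211665153503, -0.04113370180130005), (0.2321702092885971, 0.5138566493988037), 12.651238441467285)
top orange [([212, 150, 50, 43, 1474], [237.7, 172.0]), ([189, 186, 18, 17, 92], [197.4, 193.9])]
top yellow [([312, 169, 16, 11, 72], [318.7, 174.1])]
scene orange [([234, 189, 57, 52, 1407], [262.5, 212.9]), ([299, 223, 19, 14, 85], [308.2, 229.4])]
scene yellow [([195, 170, 15, 21, 207], [202.3, 180.9])]
```

View pics/tc.png

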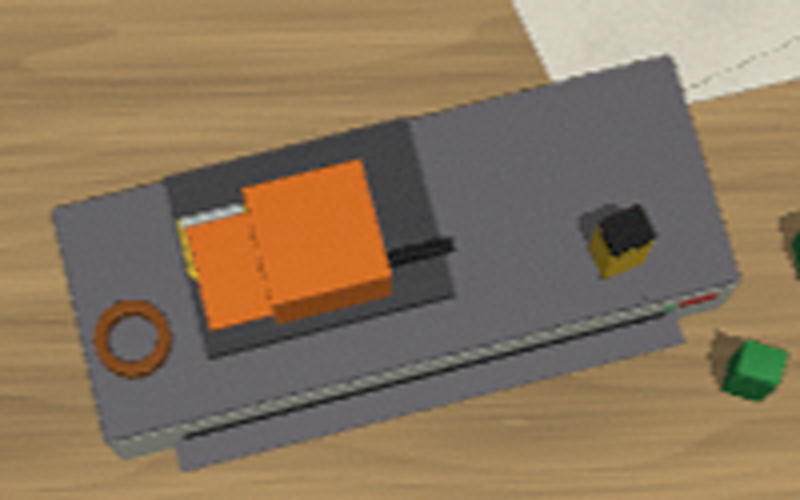

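View pics/sc.png

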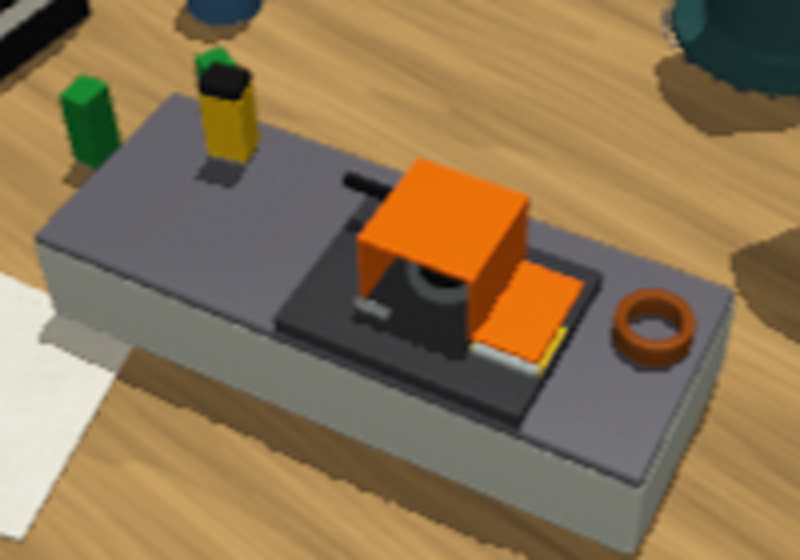

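The crops confirm the choice: the yellow block has a black top and stands on the grey top, right of the guard (top crop 622,240). The guard's top face corners in the top crop are (242,187), (360,160), (392,278), (270,308). The laminator's rear top corners are (53,210) and (673,57), and the front ones (740,278) and (108,440). The handle rod runs from (390,257) to (454,243).

Run:
```python
from h import *
T=lambda p,z:onz('top',165+(p[0]+.5)/4-.5,110+(p[1]+.5)/4-.5,z)
S=lambda p,z:onz('scene',145+(p[0]+.5)/4-.5,150+(p[1]+.5)/4-.5,z)
np.set_printoptions(precision=4,suppress=True)
L=np.array([T(p,.1) for p in((53,210),(673,57),(740,278),(108,440))])
L2=np.array([S(p,.1) for p in((733,293),(640,482),(37,240),(177,95))]) # FL,RL,RR,FR
print('top',L.mean(0),[np.linalg.norm(L[i]-L[i-1]) for i in range(4)])
print('scene',L2.mean(0),[np.linalg.norm(L2[i]-L2[i-1]) for i in range(4)])
yaw=lambda a,b:np.degrees(np.arctan2(-(a-b)[0],(a-b)[1]))  # y axis dir from right b to left a
print('yaw',yaw(L[0],L[1]),yaw(L[3],L[2]),yaw(L2[0],L2[3]),yaw(L2[1],L2[2]))
G=np.array([T(p,.18) for p in((242,187),(360,160),(392,278),(270,308))])
G2=np.array([S(p,.18) for p in((470,282),(358,238),(420,160),(528,202))]) #RL,RR,FR,FL
print('guard',G.mean(0),G2.mean(0),[np.linalg.norm(G[i]-G[i-1]) for i in range(4)],[np.linalg.norm(G2[i]-G2[i-1]) for i in range(4)])
print(yaw(G[0],G[1]),yaw(G[3],G[2]))
print('handle',T((390,257),.15),T((454,243),.15),S((345,180),.15))
t=cv2.imread('pics/top0.png');s=cv2.imread('pics/scene0.png')
a=cv2.resize(t[150:190,300:340],None,fx=10,fy=10,interpolation=cv2.INTER_CUBIC);b=cv2.resize(s[160:200,185:225],None,fx=10,fy=10,interpolation=cv2.INTER_CUBIC)
cv2.imwrite('pics/prop.png',np.hstack([a,b]))
```

```text
top [ 0.5636 -0.0387  0.1   ] [np.float64(0.19143646782663828), np.float64(0.5128282841984959), np.float64(0.1897924579840611), np.float64(0.510983224144713)]
scene [ 0.5649 -0.0349  0.1   ] [np.float64(0.5077220063094665), np.float64(0.19001254969925105), np.float64(0.5075953665739892), np.float64(0.1936117698407163)]
yaw 12.354833612661514 12.538253090261954 12.36287355157377 12.769125507259174
guard [0.5535 0.0214 0.18  ] [0.5544 0.0222 0.18  ] [np.float64(0.0962574157719131), np.float64(0.09140984872791122), np.float64(0.09500126272364423), np.float64(0.09362508523030033)] [np.float64(0.08903607612139465), np.float64(0.09012342281261036), np.float64(0.09127310823764649), np.float64(0.09139043367339157)]
11.304653320658284 12.090251283040175
handle [ 0.5405 -0.0336  0.15  ] [ 0.5497 -0.0829  0.15  ] [ 0.5479 -0.0824  0.15  ]
```

View pics/prop.png

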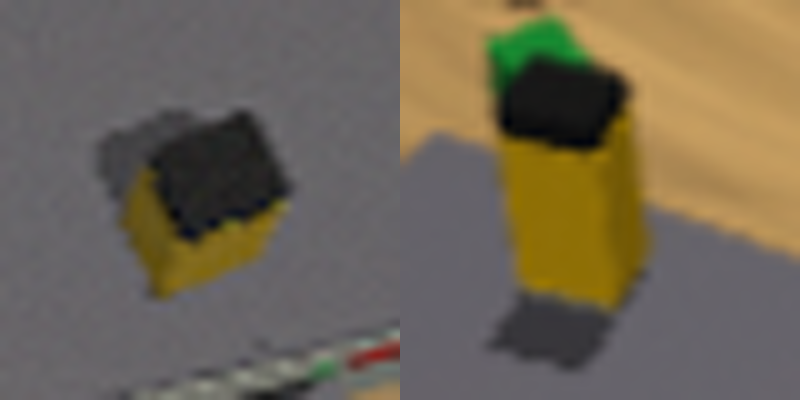

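The prop crop shows the yellow block's black top with corners (left panel, 10x) at about (150,165), (245,112), (290,190), (188,240). Its foot corners are at about (158,297) front and (125,222) left. Next I find its position and yaw.

Run:
```python
from h import *
np.set_printoptions(precision=4,suppress=True)
T=lambda p,z:onz('top',300+(p[0]+.5)/10-.5,150+(p[1]+.5)/10-.5,z)
S=lambda p,z:onz('scene',185+(p[0]-400+.5)/10-.5,160+(p[1]+.5)/10-.5,z)
Q=np.array([T(p,.184) for p in((150,165),(245,112),(288,182),(182,230))])
print(Q,Q.mean(0),[np.linalg.norm(Q[i]-Q[i-1]) for i in range(4)])
for i in range(4): d=Q[i]-Q[i-1]; print(np.degrees(np.arctan2(d[1],d[0]))%90)
F=T((158,297),.1);Lc=T((125,222),.1);Rr=T((275,247),.1);print('foot',F,Lc,Rr,(Lc+Rr)/2,np.linalg.norm(F-Lc),np.linalg.norm(F-Rr))
for d in(F-Lc,Rr-F): print(np.degrees(np.arctan2(d[1],d[0]))%90)
V=[S(p,.1) for p in((515,290),(617,308),(648,265))]
print('scene foot',V,[np.linalg.norm(V[i]-V[i+1]) for i in(0,1)],(V[0]+V[2])/2)
for i in(0,1): d=V[i+1]-V[i];print(np.degrees(np.arctan2(d[1],d[0]))%90)
W=[S(p,.184) for p in((498,100),(540,52),(630,78),(595,132))]
print('scene top',np.mean(W,0),[np.linalg.norm(W[i]-W[i-1]) for i in range(4)])
a=np.radians(12.3);H=np.array([.6,.0318]);M=np.array([[np.cos(a),np.sin(a)],[-np.sin(a),np.cos(a)]])
print('prop rel hinge',M@(Q.mean(0)[:2]-H))
```

```text
[[ 0.5501 -0.1911  0.184 ]
 [ 0.5655 -0.2205  0.184 ]
 [ 0.5433 -0.232   0.184 ]
 [ 0.5297 -0.1995  0.184 ]] [ 0.5471 -0.2108  0.184 ] [np.float64(0.022052542978537128), np.float64(0.03320824188550019), np.float64(0.024961001163282825), np.float64(0.03528717706722456)]
22.289793970437216
27.591417624504807
27.392460785219043
22.71011828820322
foot [ 0.5296 -0.201   0.1   ] [ 0.5544 -0.192   0.1   ] [ 0.5445 -0.2389  0.1   ] [ 0.5495 -0.2154  0.1   ] 0.026351327882625182 0.04070379912714583
19.95204697270441
21.4318907646051
scene foot [array([ 0.5635, -0.2285,  0.1   ]), array([ 0.5482, -0.1959,  0.1   ]), array([ 0.5268, -0.2026,  0.1   ])] [np.float64(0.03597130514482834), np.float64(0.022431548049715113)] [ 0.5451 -0.2155  0.1   ]
25.115872381578072
17.445661856452688
scene top [ 0.5443 -0.211   0.184 ] [np.float64(0.03596464633592477), np.float64(0.0259513619259738), np.float64(0.032952369736264836), np.float64(0.027524332039955357)]
prop rel hinge [-0.1033 -0.2257]
```

```bash
cat >> h.py <<'E'
from scipy.spatial.transform import Rotation as Ro
np.set_printoptions(precision=3,suppress=True)
def pose(yaw,tilt=0): # tool down at yaw, tilted about own x by tilt deg
    return Ro.from_euler('xyz',[180,0,yaw],degrees=True)*Ro.from_euler('x',tilt,degrees=True)
def rel(p1,R1,p0=None,R0=None):
    if p0 is None:
        o=arm.observe(); p0=o['tool_pos']; R0=Ro.from_euler('xyz',o['eef_rot'],degrees=True)
    return np.r_[(R0.inv()*R1).as_rotvec(), R0.inv().apply(np.asarray(p1)-p0)*1000]
a=np.radians(12.3);H=np.array([.600,.0318,.114])
LM=np.array([[np.cos(a),-np.sin(a),0],[np.sin(a),np.cos(a),0],[0,0,1]])
lam=lambda x,y,z:H+LM@np.array([x,y,z])   # hinge frame, m above deck
E
python3 - <<'E'
from h import *
print(rel([.547,-.212,.25],pose(113)))
E
```

```text
[  -0.002    0.001    0.768 -586.367 -655.593  -18.624]
```

>>> {"method": "drive_tool", "body": {"rows": [[0, 0, 0.77, -586, -656, -19, 100], [0, 0, 0.77, -586, -656, -19, 100], [0, 0, 0.77, -586, -656, -19, 100], [0, 0, 0.77, -586, -656, -19, 100], [0, 0, 0.77, -586, -656, -19, 100], [0, 0, 0.77, -586, -656, -19, 100], [0, 0, 0.77, -586, -656, -19, 100], [0, 0, 0.77, -586, -656, -19, 100], [0, 0, 0.77, -586, -656, -19, 100], [0, 0, 0.77, -586, -656, -19, 100], [0, 0, 0.77, -586, -656, -19, 100], [0, 0, 0.77, -586, -656, -19, 100], [0, 0, 0.77, -586, -656, -19, 100], [0, 0, 0.77, -586, -656, -19, 100], [0, 0, 0.77, -586, -656, -19, 100], [0, 0, 0.77, -586, -656, -19, 100]], "squeeze": 25}}

```text
t: 2.1
tool_pos: [0.5462, -0.2116, 0.2494]
eef_rot: [-179.9, -0.1, 112.8]
force: [-0.4, -0.3, -0.4]
opening: 1.0
grasp_force: 0.0
```

>>> {"method": "drive_tool", "body": {"rows": [[0, 0, 0, 0, 0, 50, 100], [0, 0, 0, 0, 0, 95, 100], [0, 0, 0, 0, 0, 100, 100], [0, 0, 0, 0, 0, 100, 20], [0, 0, 0, 0, 0, 100, 20], [0, 0, 0, 0, 0, 100, 20], [0, 0, 0, 0, 0, 100, 20], [0, 0, 0, 0, 0, 100, 20], [0, 0, 0, 0, 0, 100, 20]], "squeeze": 25}}

```text
t: 3.22
tool_pos: [0.5482, -0.2122, 0.1526]
eef_rot: [179.8, 0.1, 112.8]
force: [0.1, 0.8, 6.5]
opening: 0.343
grasp_force: 25.6
```

Run:
```python
from h import *
cv2.imwrite('pics/g1.png',cv2.resize(np.hstack([arm.capture('top')[120:230,230:370],arm.capture('scene')[130:240,160:300]])[:,:,::-1],None,fx=2.8,fy=2.8))
print(arm.observe())
p=lam(-.06,-.165,0);p[2]=.150
print(p,rel(p,pose(102.3)))
```

```text
{'t': 3.325, 'qpos': array([-23.601,   9.158, 107.691,   0.025,  62.942, -46.46 ]), 'dq': array([-0.062,  0.059, -0.05 ,  0.096, -0.044, -0.023]), 'joint_torque': array([ -0.5  , -39.621, -31.465,  -0.217,  -0.239,   0.005]), 'tool_pos': array([ 0.548, -0.212,  0.153]), 'eef_rot': array([179.84 ,   0.136, 112.848]), 'force': array([-0.322,  0.792,  6.756]), 'wrist_torque': array([0.154, 0.045, 0.019]), 'grasp_force': 25.559818893671036, 'opening': 0.34958213892941686}
[ 0.577 -0.142  0.15 ] [ 0.003  0.002  0.184 53.507 53.288  2.63 ]
```

View pics/g1.png

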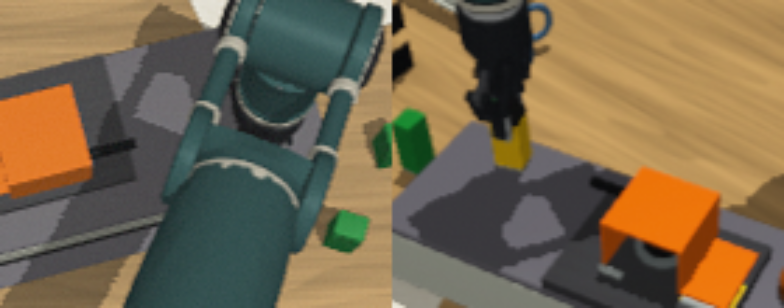

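The right panel shows the gripper holding the yellow block at (510,140), and the opening of about 29.7 mm matches its 30 mm side. Next I restage it square to the laminator, nearer the guard.

>>> {"method": "drive_tool", "body": {"rows": [[0, 0, 0, 0, 0, -15, 20], [0, 0, 0.09, 10, 10, -30, 20], [0, 0, 0.184, 53, 53, -30, 20], [0, 0, 0.184, 53, 53, -30, 20], [0, 0, 0.184, 53, 53, -30, 20], [0, 0, 0.184, 53, 53, -10, 20], [0, 0, 0.184, 53, 53, -3, 20], [0, 0, 0.184, 53, 53, 0, 20], [0, 0, 0.184, 53, 53, 0, 20]]}}

```text
t: 4.45
tool_pos: [0.5735, -0.1428, 0.1526]
eef_rot: [-179.8, -0.1, 102.2]
force: [-10.9, 2.8, 16.0]
opening: 0.351
grasp_force: 30.1
```

Run:
```python
from h import *
T=lambda p,z:onz('top',165+(p[0]+.5)/4-.5,110+(p[1]+.5)/4-.5,z)
for p in((410,120),(455,293),(163,180),(210,357)): print(LM.T@(T(p,.114)-H))
print(LM.T@(np.array([.5735,-.1428,.114])-H))
o=arm.observe();print(o['tool_pos'],o['force'],o['eef_rot'],o['qpos'])
```

```text
[ 0.042 -0.097  0.   ]
[-0.104 -0.095  0.   ]
[0.042 0.105 0.   ]
[-0.106  0.102  0.   ]
[-0.063 -0.165  0.   ]
[ 0.573 -0.143  0.153] [-10.85    2.802  15.972] [-179.837   -0.078  102.246] [-16.39    9.736 107.017  -0.011  63.427 -28.631]
```

>>> {"method": "drive_tool", "body": {"rows": [[0, 0, 0, 0, 0, -2, 20], [0, 0, 0, 0, 0, -2, 60], [0, 0, 0, 0, 0, -2, 85], [0, 0, 0, 0, 0, -2, 85], [0, 0, 0, 0, 0, -50, 85], [0, 0, 0, 0, 0, -105, 32], [0, 0, 0, 0, 0, -105, 32], [0, 0, 0, 0, 0, -105, 32]]}}

```text
t: 5.45
tool_pos: [0.575, -0.1423, 0.2552]
eef_rot: [180.0, 0.0, 102.3]
force: [-0.0, 1.0, -0.8]
opening: 0.32
grasp_force: 0.0
```

Run:
```python
from h import *
o=arm.observe();print(o['tool_pos'],o['opening'],o['force'])
s=arm.capture('scene')[:,:,::-1].copy(); hv=cv2.cvtColor(s,cv2.COLOR_BGR2HSV)
mm=cv2.inRange(hv,(20,150,70),(32,255,255));k,l,st,ce=cv2.connectedComponentsWithStats(mm)
print([(st[i].tolist(),ce[i].round(1)) for i in range(1,k) if st[i][4]>30])
b=lam(-.062,-.165,0)
for z in(.1,.184): print(proj('scene',[b[0],b[1],z]))
zt=lambda t:np.array([np.sin(np.radians(t)),0,-np.cos(np.radians(t))])
q=np.array([-.075,-.074,.036])+.012*zt(30)
for back in(.06,0): print(rel(lam(*(q-back*zt(30))),pose(102.3,-30)))
```

```text
[ 0.575 -0.142  0.255] 0.32016479674389847 [-0.022  0.968 -0.819]
[([205, 185, 15, 20, 214], array([212.3, 194.9]))]
[212.219 201.992]
[209.795 182.742]
[ -0.525  -0.001   0.     90.334 -36.732  62.544]
[ -0.525  -0.001   0.     90.274  -6.641 114.453]
```

>>> {"method": "drive_tool", "body": {"rows": [[-0.18, 0, 0, 30, -37, 20, 32], [-0.36, 0, 0, 70, -37, 40, 32], [-0.525, 0, 0, 90, -37, 62, 32], [-0.525, 0, 0, 90, -37, 62, 32], [-0.525, 0, 0, 90, -37, 62, 32]]}}

```text
t: 6.12
tool_pos: [0.5199, -0.0627, 0.1933]
eef_rot: [150.0, 0.0, 102.3]
force: [1.1, 0.7, 0.6]
opening: 0.324
grasp_force: 0.0
```

Run:
```python
from h import *
t=arm.capture('top')[110:235,200:330];s=arm.capture('scene')[160:250,190:320]
cv2.imwrite('pics/g2.png',np.hstack([cv2.resize(t,(400,385)),cv2.resize(s,(400,385))])[:,:,::-1])
zt=lambda t:np.array([np.sin(np.radians(t)),0,-np.cos(np.radians(t))])
q=np.array([-.075,-.074,.036])+.012*zt(30)
print(arm.observe()['tool_pos'],rel(lam(*q),pose(102.3,-30)))
```

```text
[ 0.523 -0.064  0.197] [ 0.005  0.002  0.002  2.996 -5.968 62.875]
```

View pics/g2.png

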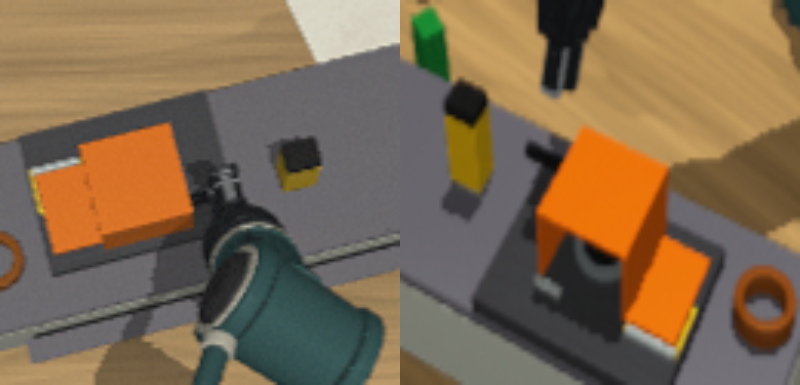

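In the left panel the gripper is at the rod: finger tips near (225,180), rod at (205,190). The block stands upright at (298,163), square to the laminator. In the right panel the block is at (468,140) and the rod at (543,150). Next I slide over the rod along the tool axis.

>>> {"method": "drive_tool", "body": {"rows": [[0, 0, 0, 0, 0, 0, 32], [0, 0, 0, 0, 0, 15, 32], [0, 0, 0, 0, 0, 30, 32], [0, 0, 0, 0, 0, 40, 32], [0, 0, 0, 0, 0, 50, 32], [0, 0, 0, 0, 0, 55, 32], [0, 0, 0, 0, 0, 60, 32], [0, 0, 0, 0, 0, 60, 32], [0, 0, 0, 0, 0, 60, 32]]}}

```text
t: 7.35
tool_pos: [0.5492, -0.0559, 0.1418]
eef_rot: [149.9, 0.0, 102.3]
force: [-0.4, -0.9, 1.3]
opening: 0.322
grasp_force: 0.0
```

Run:
```python
from h import *
o=arm.observe();print(o['tool_pos'],o['eef_rot'],o['force'],LM.T@(o['tool_pos']-H))
# rod pivot arc: rows relative to this pose (tilt -30), rod kept 12mm behind TCP
R0=pose(102.3,-30); 
zt=lambda t:np.array([np.sin(np.radians(t)),0,-np.cos(np.radians(t))])
P=lambda th,t:lam(*(np.array([-.0832*np.cos(th+.4475),-.074,.0832*np.sin(th+.4475)])+.012*zt(t)))
p0=P(0,30)
for th in np.arange(.0,2.01,.1):
    t=30-30*min(th/1.2,1)
    r=rel(P(th,t),pose(102.3,-t),p0,R0); print(round(th,2),r)
```

```text
[ 0.549 -0.056  0.142] [149.887   0.019 102.313] [-0.438 -0.887  1.319] [-0.068 -0.075  0.028]
0.0 [0. 0. 0. 0. 0. 0.]
0.1 [ 0.044 -0.    -0.     0.     6.568 -4.356]
0.2 [ 0.087 -0.     0.    -0.    13.535 -8.006]
0.3 [  0.131  -0.     -0.      0.     20.828 -10.912]
0.4 [  0.175  -0.      0.      0.     28.369 -13.047]
0.5 [  0.218  -0.      0.      0.     36.079 -14.389]
0.6 [  0.262  -0.     -0.      0.     43.877 -14.927]
0.7 [  0.305  -0.     -0.      0.     51.68  -14.655]
0.8 [  0.349   0.     -0.     -0.     59.407 -13.578]
0.9 [  0.393  -0.     -0.      0.     66.977 -11.708]
1.0 [ 0.436 -0.    -0.     0.    74.309 -9.065]
1.1 [ 0.48  -0.     0.     0.    81.327 -5.677]
1.2 [ 0.524 -0.    -0.     0.    87.957 -1.579]
1.3 [ 0.524 -0.    -0.     0.    94.576  3.456]
1.4 [  0.524  -0.     -0.      0.    100.659   9.126]
1.5 [  0.524  -0.     -0.      0.    106.146  15.376]
1.6 [  0.524  -0.     -0.      0.    110.981  22.142]
1.7 [  0.524  -0.     -0.      0.    115.117  29.358]
1.8 [  0.524  -0.     -0.      0.    118.512  36.95 ]
1.9 [  0.524  -0.     -0.      0.    121.132  44.843]
2.0 [  0.524  -0.     -0.      0.    122.951  52.958]
```

>>> {"method": "drive_tool", "body": {"rows": [[0.022, 0, 0, 0, 3.2, -2.2, 32], [0.044, 0, 0, 0, 6.6, -4.4, 32], [0.065, 0, 0, 0, 10, -6.2, 32], [0.087, 0, 0, 0, 13.5, -8, 32], [0.109, 0, 0, 0, 17.2, -9.5, 32], [0.131, 0, 0, 0, 20.8, -10.9, 32], [0.153, 0, 0, 0, 24.6, -12, 32], [0.175, 0, 0, 0, 28.4, -13, 32]]}}

```text
t: 8.35
tool_pos: [0.5629, -0.0527, 0.1652]
eef_rot: [160.5, -0.0, 102.4]
force: [-13.6, -5.6, 6.2]
opening: 0.32
grasp_force: 6.3
```

```bash
cat > og.py <<'E'
from h import *
def orange(n):
    im=arm.capture(n)[:,:,::-1].copy();hv=cv2.cvtColor(im,cv2.COLOR_BGR2HSV)
    mm=cv2.inRange(hv,(5,180,90),(17,255,255));mm[:, :205]=0
    k,l,st,ce=cv2.connectedComponentsWithStats(mm)
    return [(st[i].tolist(),ce[i].round(1).tolist()) for i in range(1,k) if st[i][4]>60]
E
python3 -c "
from og import *
print(orange('top'),orange('scene'))
o=arm.observe();print(o['force'],LM.T@(o['tool_pos']-H))
# predicted front edge corners of guard (d=.094,h=.066) in views vs theta
for th in (0,.2,.3,.4,1.5,1.6,1.7):
    c,s=np.cos(th),np.sin(th)
    P=lambda d,h,y:lam(-d*c+h*s,y,d*s+h*c)
    print(th,proj('top',P(.094,.066,.046)),proj('scene',P(.094,.066,.046)),proj('scene',P(.086,0,.097)))
"
```

```text
[([212, 146, 46, 44, 1373], [235.6, 168.6])] [([231, 188, 60, 53, 1637], [260.8, 213.3]), ([299, 223, 19, 16, 130], [308.2, 230.1])]
[-6.764 -1.166  3.174] [-0.053 -0.075  0.052]
0 [232.275 186.159] [276.852 199.083] [290.477 221.745]
0.2 [230.703 180.041] [274.849 198.12 ] [290.576 218.307]
0.3 [229.835 176.645] [273.623 198.196] [290.451 216.892]
0.4 [228.927 173.075] [272.257 198.658] [290.207 215.702]
1.5 [219.456 135.123] [252.542 227.447] [280.523 220.539]
1.6 [218.914 132.883] [250.883 231.542] [279.199 222.637]
1.7 [218.459 130.982] [249.349 235.694] [277.852 224.963]
```

```bash
cat > arc.py <<'E'
from h import *
zt=lambda t:np.array([np.sin(np.radians(t)),0,-np.cos(np.radians(t))])
P=lambda th,t:lam(*(np.array([-.0832*np.cos(th+.4475),-.074,.0832*np.sin(th+.4475)])+.012*zt(t)))
T=lambda th:30-30*min(th/1.2,1)
def arc(th0,ths):
    for th in ths: print(round(th,3),rel(P(th,T(th)),pose(102.3,-T(th)),P(th0,T(th0)),pose(102.3,-T(th0)))[[0,4,5]])
E
python3 -c "
from arc import *
arc(.4,[.41,.43,.46]+list(.46+.04*np.arange(1,18)))"
```

```text
0.41 [ 0.004  0.724 -0.3  ]
0.43 [ 0.013  2.18  -0.878]
0.46 [ 0.026  4.384 -1.689]
0.5 [ 0.044  7.36  -2.661]
0.54 [ 0.061 10.371 -3.509]
0.58 [ 0.079 13.414 -4.231]
0.62 [ 0.096 16.483 -4.826]
0.66 [ 0.113 19.573 -5.293]
0.7 [ 0.131 22.678 -5.632]
0.74 [ 0.148 25.793 -5.841]
0.78 [ 0.166 28.914 -5.922]
0.82 [ 0.183 32.034 -5.872]
0.86 [ 0.201 35.149 -5.693]
0.9 [ 0.218 38.253 -5.386]
0.94 [ 0.236 41.342 -4.949]
0.98 [ 0.253 44.409 -4.385]
1.02 [ 0.271 47.45  -3.695]
1.06 [ 0.288 50.46  -2.878]
1.1 [ 0.305 53.433 -1.938]
1.14 [ 0.323 56.365 -0.875]
```

>>> {"method": "drive_tool", "body": {"rows": [[0.004, 0, 0, 0, 0.7, -0.3, 32], [0.013, 0, 0, 0, 2.2, -0.9, 32], [0.026, 0, 0, 0, 4.4, -1.7, 32], [0.044, 0, 0, 0, 7.4, -2.7, 32], [0.061, 0, 0, 0, 10.4, -3.5, 32], [0.079, 0, 0, 0, 13.4, -4.2, 32], [0.096, 0, 0, 0, 16.5, -4.8, 32], [0.113, 0, 0, 0, 19.6, -5.3, 32], [0.131, 0, 0, 0, 22.7, -5.6, 32], [0.148, 0, 0, 0, 25.8, -5.8, 32], [0.166, 0, 0, 0, 28.9, -5.9, 32], [0.183, 0, 0, 0, 32, -5.9, 32], [0.201, 0, 0, 0, 35.1, -5.7, 32], [0.218, 0, 0, 0, 38.3, -5.4, 32], [0.236, 0, 0, 0, 41.3, -4.9, 32], [0.253, 0, 0, 0, 44.4, -4.4, 32], [0.271, 0, 0, 0, 47.5, -3.7, 32], [0.288, 0, 0, 0, 50.5, -2.9, 32], [0.297, 0, 0, 0, 52, -2.4, 32], [0.305, 0, 0, 0, 53.4, -1.9, 32]]}}

```text
t: 10.95
tool_pos: [0.6155, -0.0413, 0.187]
eef_rot: [177.4, 0.0, 102.3]
force: [-2.0, -0.9, 0.7]
opening: 0.324
grasp_force: 1.1
```

```bash
python3 -c "
from arc import *
from og import orange
print(orange('top'),orange('scene'))
o=arm.observe();print(o['force'],o['grasp_force'],LM.T@(o['tool_pos']-H),LM.T@(P(1.1,T(1.1))-H))
for th in (.9,1,1.1):
    c,s=np.cos(th),np.sin(th)
    Q=lambda d,h,y:lam(-d*c+h*s,y,d*s+h*c)
    print(th,[proj('top',Q(.094,h,.046)) for h in(.066,0)],proj('scene',Q(.094,.066,.046)),proj('scene',Q(.086,0,.097)))
arc(1.1,[1.11,1.13,1.16]+list(1.16+.04*np.arange(1,15)))"
```

```text
[([244, 136, 12, 15, 127], [249.1, 144.2]), ([212, 141, 23, 34, 335], [224.7, 158.8])] [([225, 196, 62, 46, 1938], [254.0, 219.3]), ([299, 223, 19, 16, 132], [308.3, 230.2])]
[-1.328 -0.477 -0.27 ] 0.3931483346968889 [-0.    -0.075  0.073] [-0.001 -0.074  0.071]
0.9 [array([224.161, 154.162]), array([229.297, 174.303])] [263.784 206.837] [287.247 213.631]
1 [array([223.246, 150.494]), array([228.566, 171.429])] [261.88  209.586] [286.33  214.062]
1.1 [array([222.37 , 146.971]), array([227.809, 168.449])] [259.956 212.658] [285.318 214.787]
1.11 [0.004 0.779 0.021]
1.13 [0.013 2.337 0.087]
1.16 [0.026 4.671 0.247]
1.2 [0.044 7.773 0.573]
1.24 [ 0.044 11.068  1.039]
1.28 [ 0.044 14.341  1.635]
1.32 [ 0.044 17.589  2.363]
1.36 [ 0.044 20.804  3.219]
1.4 [ 0.044 23.983  4.204]
1.44 [ 0.044 27.12   5.315]
1.48 [ 0.044 30.21   6.55 ]
1.52 [ 0.044 33.248  7.908]
1.56 [ 0.044 36.23   9.386]
1.6 [ 0.044 39.149 10.983]
1.64 [ 0.044 42.003 12.695]
1.68 [ 0.044 44.786 14.519]
1.72 [ 0.044 47.494 16.454]
```

>>> {"method": "drive_tool", "body": {"rows": [[0.004, 0, 0, 0, 0.8, 0, 32], [0.013, 0, 0, 0, 2.3, 0.1, 32], [0.026, 0, 0, 0, 4.7, 0.2, 32], [0.044, 0, 0, 0, 7.8, 0.6, 32], [0.044, 0, 0, 0, 11.1, 1, 32], [0.044, 0, 0, 0, 14.3, 1.6, 32], [0.044, 0, 0, 0, 17.6, 2.4, 32], [0.044, 0, 0, 0, 20.8, 3.2, 32], [0.044, 0, 0, 0, 24, 4.2, 32], [0.044, 0, 0, 0, 27.1, 5.3, 32], [0.044, 0, 0, 0, 30.2, 6.6, 32], [0.044, 0, 0, 0, 33.2, 7.9, 32], [0.044, 0, 0, 0, 36.2, 9.4, 32], [0.044, 0, 0, 0, 39.1, 11, 32], [0.044, 0, 0, 0, 41, 12, 32], [0.044, 0, 0, 0, 42, 12.7, 32]]}}

```text
t: 13.05
tool_pos: [0.657, -0.0322, 0.176]
eef_rot: [179.9, -0.0, 102.3]
force: [-2.1, -0.9, 0.3]
opening: 0.323
grasp_force: 0.6
```

```bash
python3 -c "
from arc import *
from og import orange
print(orange('top'),orange('scene'))
cv2.imwrite('pics/g3.png',cv2.resize(arm.capture('scene')[140:260,180:330],None,fx=5,fy=5)[:,:,::-1])
o=arm.observe();print(o['force'],o['grasp_force'],LM.T@(o['tool_pos']-H),LM.T@(P(1.64,0)-H))
for th in (1.3,1.4,1.5,1.6,1.7):
    c,s=np.cos(th),np.sin(th)
    Q=lambda d,h,y:lam(-d*c+h*s,y,d*s+h*c)
    print(th,*[((proj('scene',Q(.094,h,y))-[180,140])*5).round() for h,y in((.066,.046),(.066,-.046),(0,.046))],((proj('scene',Q(.086,0,.097))-[180,140])*5).round())
"
```

```text
[([209, 133, 19, 33, 223], [220.5, 152.3])] [([223, 202, 58, 49, 1833], [248.2, 226.1]), ([299, 223, 19, 16, 133], [308.3, 230.2])]
[-0.575 -0.101 -0.134] 0.17981575336307287 [ 0.042 -0.075  0.062] [ 0.041 -0.074  0.06 ]
1.3 [381. 398.] [230. 341.] [433. 343.] [515. 386.]
1.4 [372. 417.] [220. 359.] [426. 351.] [509. 393.]
1.5 [363. 437.] [211. 378.] [419. 361.] [503. 403.]
1.6 [354. 458.] [203. 398.] [411. 372.] [496. 413.]
1.7 [347. 478.] [195. 418.] [403. 384.] [489. 425.]
```

View pics/g3.png

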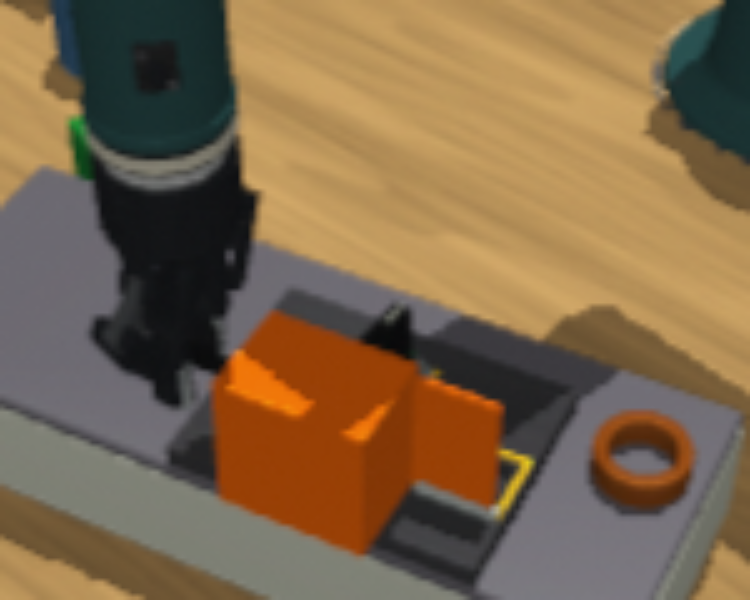

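The angle is about 1.5 rad: the corners at (361,438), (215,380) and (415,362) match the prediction for 1.5. The slot's yellow outline shows at (515,480). I check the slot position in the top view and plan the rest.

```bash
python3 -c "
from arc import *
im=arm.capture('top')[:,:,::-1].copy();hv=cv2.cvtColor(im,cv2.COLOR_BGR2HSV)
mm=cv2.inRange(hv,(20,110,80),(35,255,255));mm[:, :195]=0;mm[:,245:]=0;mm[:150]=0;mm[200:]=0
k,l,st,ce=cv2.connectedComponentsWithStats(mm);print([(st[i].tolist(),ce[i].round(1)) for i in range(1,k)])
v,u=np.nonzero(mm);Q=np.array([LM.T@(onz('top',x,y,.114)-H) for x,y in zip(u,v)]);print(Q.min(0),Q.max(0)); r=cv2.minAreaRect(Q[:,:2].astype(np.float32)*1000);print(r)
cv2.imwrite('pics/slot.png',cv2.resize(im[145:205,190:290],None,fx=8,fy=8,interpolation=cv2.INTER_CUBIC))
print('pred',[proj('top',lam(-.0175+i*.0162,.075+j*.0192,0)) for i in(-1,1) for j in(-1,1)])
arc(1.64,[1.66,1.69,1.73,1.77,1.8,1.82,1.84])
"
```

```text
[([209, 163, 20, 17, 78], array([219.3, 172.5])), ([209, 165, 1, 1, 1], array([209., 165.]))]
[-0.042  0.046  0.   ] [0.006 0.103 0.   ]
((-17.60706329345703, 74.27023315429688), (48.072818756103516, 57.094749450683594), 0.019425837323069572)
pred [array([226.048, 173.476]), array([214.12 , 176.436]), array([223.65 , 163.813]), array([211.771, 166.749])]
1.66 [0.    1.438 0.836]
1.69 [0.    3.564 2.145]
1.73 [0.    6.335 3.987]
1.77 [0.    9.031 5.939]
1.8 [ 0.    11.     7.472]
1.82 [ 0.    12.287  8.527]
1.84 [ 0.    13.552  9.608]
```

View pics/slot.png

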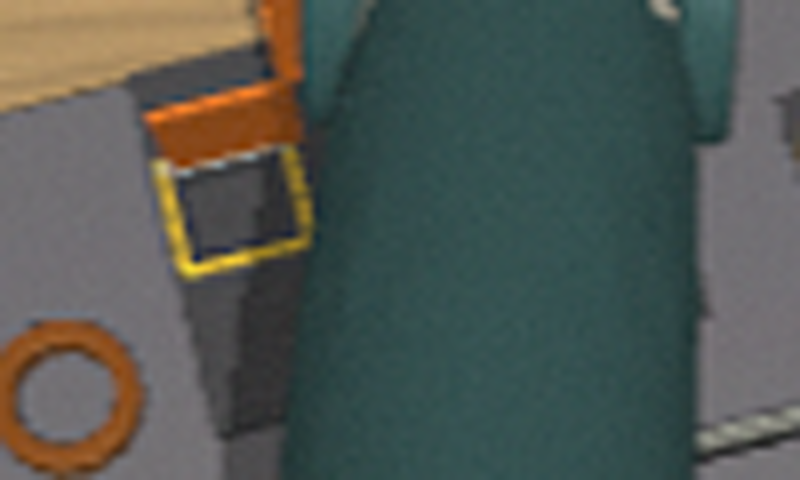

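The crop shows the slot's yellow outline between (160,165) and (310,245), and its fitted centre agrees with my frame to within 1 mm. Now I finish the lift to about 1.7, then release and fetch the block.

>>> {"method": "drive_tool", "body": {"rows": [[0, 0, 0, 0, 1.4, 0.8, 32], [0, 0, 0, 0, 3.6, 2.1, 32], [0, 0, 0, 0, 6.3, 4, 32], [0, 0, 0, 0, 9, 5.9, 32], [0, 0, 0, 0, 11, 7.5, 32], [0, 0, 0, 0, 12.3, 8.5, 32], [0, 0, 0, 0, 13.6, 9.6, 32]]}}

```text
t: 14.12
tool_pos: [0.6701, -0.0294, 0.1664]
eef_rot: [179.9, -0.0, 102.3]
force: [-1.3, -1.6, 1.1]
opening: 0.318
grasp_force: 0.7
```

>>> {"method": "drive_tool", "body": {"rows": [[0, 0, 0, 0, -4, -25, 32], [0, 0, 0, 0, -6, -50, 32], [0, 0, 0.18, -30, -45, -50, 65], [0, 0, 0.36, -60, -85, -45, 65], [0, 0, 0.54, -91, -116, -40, 65], [0, 0, 0.72, -91, -116, -40, 65], [0, 0, 0.9, -91, -116, -35, 65], [0, 0, 1.08, -91, -116, -35, 65], [0, 0, 1.26, -91, -116, -30, 65], [0, 0, 1.44, -91, -116, -10, 65], [0, 0, 1.571, -91, -116, 10, 65], [0, 0, 1.571, -91, -116, 14, 65], [0, 0, 1.571, -91, -116, 14, 25], [0, 0, 1.571, -91, -116, 14, 25], [0, 0, 1.571, -91, -116, 14, 25], [0, 0, 1.571, -91, -116, 14, 25]], "squeeze": 40}}

```text
t: 16.12
tool_pos: [0.5764, -0.1431, 0.1529]
eef_rot: [180.0, -0.1, 12.3]
force: [-0.5, -0.0, -1.8]
opening: 0.418
grasp_force: 45.5
```

```bash
python3 -c "
from arc import *
from og import orange
print(orange('scene'))
o=arm.observe();print(o['t'],o['tool_pos'],o['eef_rot'],o['opening'],o['grasp_force'],o['force'],LM.T@(o['tool_pos']-H))
"
```

```text
[([221, 204, 59, 48, 1781], [247.0, 227.2]), ([299, 223, 19, 16, 133], [308.3, 230.2])]
16.175 [ 0.576 -0.143  0.153] [179.975  -0.11   12.322] 0.41424057409809834 45.54322097275872 [ 0.668  0.342 -1.081] [-0.06  -0.166  0.039]
```

>>> {"method": "drive_tool", "body": {"rows": [[0, 0, 0, 0, 0, -50, 25], [0, 0, 0, 0, -30, -95, 25], [0, 0, 0, 10, -90, -95, 25], [0, 0, 0, 20, -150, -95, 25], [0, 0, 0, 30, -205, -95, 25], [0, 0, 0, 36, -240, -90, 25], [0, 0, 0, 38, -240.5, -60, 25], [0, 0, 0, 40, -240.5, -40, 25], [0, 0, 0, 42, -240.5, -30, 25], [0, 0, 0, 44.5, -240.5, -27, 25], [0, 0, 0, 44.5, -240.5, -27, 25]]}}

```text
t: 17.55
tool_pos: [0.5689, 0.1009, 0.18]
eef_rot: [180.0, -0.1, 12.3]
force: [0.1, 0.7, -3.6]
opening: 0.415
grasp_force: 44.4
```

```bash
python3 -c "
from arc import *
from og import orange
print(orange('scene'))
im=arm.capture('scene');cv2.imwrite('pics/fit.png',cv2.resize(im[160:260,200:330],None,fx=6,fy=6)[:,:,::-1])
o=arm.observe();print(o['t'],o['eef_rot'],o['opening'],o['force'],LM.T@(o['tool_pos']-H))
print([(proj('scene',lam(-.0175+.015,.0745+j*.018,.012))-[200,160])*6 for j in(-1,1)],[(proj('scene',lam(-.0175+.015,.0745+j*.018,.1))-[200,160])*6 for j in(-1,1)])
"
```

```text
[([223, 202, 58, 49, 1837], [248.1, 226.0]), ([299, 222, 19, 17, 149], [308.1, 229.8])]
17.65 [179.993  -0.154  12.269] 0.4118912570828949 [-0.13   0.306 -3.941] [-0.016  0.074  0.067]
[array([396.856, 442.409]), array([465.292, 469.039])] [array([399.182, 317.172]), array([471.829, 343.951])]
```

View pics/fit.png

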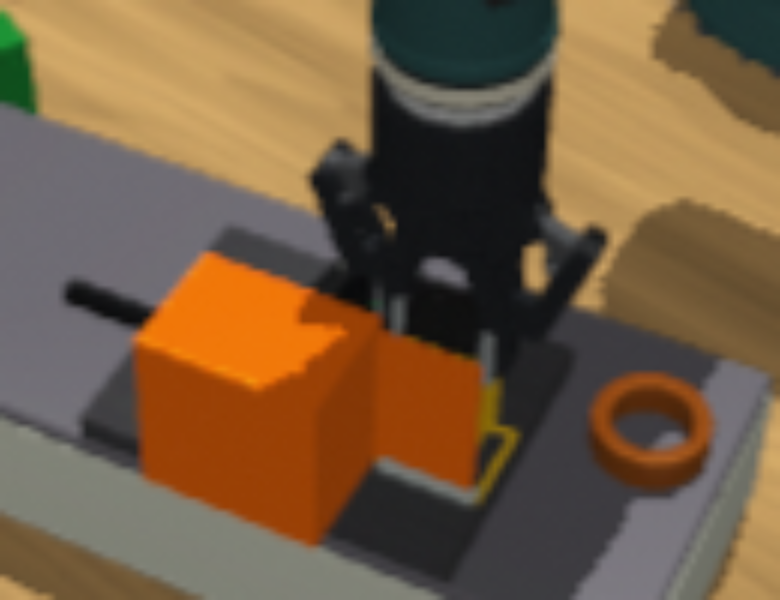

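The last picture shows the block held over the slot behind the wing. Its yellow side shows at (490,405) and the slot outline at (495,460). The guard is at about 1.5 rad. Lowering slowly.

>>> {"method": "drive_tool", "body": {"rows": [[0, 0, 0, 0, 0, 5, 25], [0, 0, 0, 0, 0, 9, 25], [0, 0, 0, 0, 0, 12, 25], [0, 0, 0, 0, 0, 14, 25], [0, 0, 0, 0, 0, 16, 25], [0, 0, 0, 0, 0, 18, 25]]}}

```text
t: 18.4
tool_pos: [0.5686, 0.1015, 0.1624]
eef_rot: [180.0, -0.1, 12.3]
force: [-3.1, -1.3, 6.7]
opening: 0.413
grasp_force: 45.4
```

>>> {"method": "drive_tool", "body": {"rows": [[0, 0, 0, 0, 0, 1.5, 25], [0, 0, 0, 0, 0, 3, 25], [0, 0, 0, 0, 0, 4.5, 25], [0, 0, 0, 0, 0, 4.5, 25]]}}

```text
t: 18.9
tool_pos: [0.5705, 0.1022, 0.1616]
eef_rot: [-180.0, -0.4, 12.3]
force: [-2.6, 0.9, 13.2]
opening: 0.414
grasp_force: 45.1
```

>>> {"method": "drive_tool", "body": {"rows": [[0, 0, 0, 1, 0, 0, 25], [0, 0, 0, 2, -0.3, 0, 25], [0, 0, 0, 3, -0.5, 0.5, 25], [0, 0, 0, 3, -0.5, 1, 25]]}}

```text
t: 19.4
tool_pos: [0.5732, 0.1031, 0.1606]
eef_rot: [-180.0, -0.4, 12.3]
force: [-3.9, 0.3, 15.1]
opening: 0.412
grasp_force: 45.3
```

>>> {"method": "drive_tool", "body": {"rows": [[0, 0, 0, -1, 0, 0, 25], [0, 0, 0, -1.5, 0, 0, 25], [0, 0, 0, -1.5, 0, 0, 25]]}}

```text
t: 19.77
tool_pos: [0.5729, 0.1031, 0.1607]
eef_rot: [-180.0, -0.5, 12.3]
force: [-0.9, 1.2, 11.3]
opening: 0.418
grasp_force: 45.1
```

```bash
cat > st.py <<'E'
from og import *
o=arm.observe();print(o['t'],o['eef_rot'],o['force'],o['wrist_torque'],LM.T@(o['tool_pos']-H),LM.T@o['force'])
E
python3 - <<'E'
from st import *
print(orange('scene'))
im=arm.capture('scene')[:,:,::-1].copy();hv=cv2.cvtColor(im,cv2.COLOR_BGR2HSV)
mm=cv2.inRange(hv,(19,110,70),(35,255,255));mm[:, :255]=0;mm[:,300:]=0;mm[:200]=0;mm[255:]=0
print(['%d:%s'%(r,np.nonzero(mm[r])[0].tolist()) for r in range(200,255) if mm[r].any()])
print('outline outer left edge',[proj('scene',lam(-.0175+i*.024,.0745+.0285,0)) for i in(-1,1)])
print('block left side',[proj('scene',lam(-.0175+i*.015,.0745+.018,z)) for z in(-.001,.03) for i in(-1,1)])
E
```

```text
19.775 [-179.992   -0.535   12.298] [-0.914  1.181 11.342] [0.203 0.47  0.043] [-0.011  0.075  0.047] [-0.641  1.349 11.342]
[([222, 203, 58, 48, 1800], [247.5, 226.6]), ([299, 222, 19, 18, 152], [308.1, 229.9])]
['202:[295, 296]', '229:[282]', '230:[280, 281, 282]', '231:[280, 281, 282, 283, 284, 285]', '232:[280, 281, 282, 283, 284, 285, 286]', '233:[280, 281, 282, 284, 285]', '234:[279, 280, 281, 283, 284, 285]', '235:[279, 280, 281, 283, 284]', '236:[279, 280, 282, 283, 284]', '237:[280, 281, 282, 283]', '238:[281, 282]', '239:[280, 281, 282]', '240:[280, 281]', '241:[280, 281]', '242:[280]', '243:[279, 280]']
outline outer left edge [array([286.3  , 232.693]), array([279.442, 244.387])]
block left side [array([281.727, 233.79 ]), array([277.398, 241.051]), array([282.171, 226.824]), array([277.761, 234.107])]
```

>>> {"method": "drive_tool", "body": {"rows": [[0, 0, 0, 0, 0, -4, 25], [0, 0, 0, 0, 0, -6.5, 25], [0, 0, 0, 0, 0, -6.5, 25]]}}

```text
t: 20.25
tool_pos: [0.5713, 0.1026, 0.1627]
eef_rot: [180.0, -0.3, 12.3]
force: [4.0, 1.8, -3.7]
opening: 0.415
grasp_force: 43.0
```

```bash
python3 st.py
```

```text
20.25 [179.996  -0.285  12.307] [ 4.042  1.791 -3.747] [ 0.364 -1.145  0.003] [-0.013  0.075  0.049] [ 4.33   0.889 -3.747]
```

>>> {"method": "drive_tool", "body": {"rows": [[0, 0, 0, 1.5, 0, 0, 25], [0, 0, 0, 3, 0, 0, 25], [0, 0, 0, 3, 0, 0, 25]]}}

```text
t: 20.62
tool_pos: [0.5719, 0.1026, 0.1619]
eef_rot: [180.0, 0.0, 12.3]
force: [0.1, 0.7, -2.6]
opening: 0.413
grasp_force: 43.3
```

```bash
python3 st.py
```

```text
20.625 [179.996   0.043  12.308] [ 0.122  0.731 -2.61 ] [-0.018 -0.232 -0.03 ] [-0.012  0.075  0.048] [ 0.275  0.688 -2.61 ]
```

>>> {"method": "drive_tool", "body": {"rows": [[0, 0, 0, 1.5, 0, 0, 25], [0, 0, 0, 3, 0, 0, 25], [0, 0, 0, 3, 0, 0, 25]]}}

```text
t: 21.0
tool_pos: [0.5749, 0.1034, 0.1618]
eef_rot: [-180.0, 0.0, 12.3]
force: [-0.7, -1.0, -4.1]
opening: 0.414
grasp_force: 43.1
```

```bash
python3 st.py
```

```text
21.0 [-179.995    0.03    12.303] [-0.653 -0.983 -4.093] [-0.041  0.115  0.018] [-0.009  0.075  0.048] [-0.847 -0.821 -4.093]
```

>>> {"method": "drive_tool", "body": {"rows": [[0, 0, 0, 0, 0, 1.5, 25], [0, 0, 0, 0, 0, 3, 25], [0, 0, 0, 0, 0, 4.5, 25], [0, 0, 0, 0, 0, 4.5, 25]]}}

```text
t: 21.5
tool_pos: [0.5754, 0.1035, 0.1578]
eef_rot: [-180.0, -0.1, 12.3]
force: [-0.6, -0.9, -3.9]
opening: 0.417
grasp_force: 43.1
```

```bash
python3 st.py
```

```text
21.5 [-179.998   -0.05    12.311] [-0.632 -0.902 -3.887] [-0.016  0.038  0.02 ] [-0.009  0.075  0.044] [-0.809 -0.746 -3.887]
```

It is entering freely. Continue down.

>>> {"method": "drive_tool", "body": {"rows": [[0, 0, 0, 0, 0, 1, 25], [0, 0, 0, 0, 0, 2, 25], [0, 0, 0, 0, 0, 3, 25], [0, 0, 0, 0, 0, 3.5, 25], [0, 0, 0, 0, 0, 3.5, 25]]}}

```text
t: 22.12
tool_pos: [0.5755, 0.1035, 0.1547]
eef_rot: [180.0, -0.1, 12.3]
force: [-1.2, -0.6, -1.9]
opening: 0.416
grasp_force: 43.4
```

```bash
python3 st.py
```

```text
22.125 [179.999  -0.062  12.307] [-1.197 -0.63  -1.917] [-0.091  0.193 -0.028] [-0.009  0.075  0.041] [-1.304 -0.36  -1.917]
```

>>> {"method": "drive_tool", "body": {"rows": [[0, 0, 0, 0, 0, 1, 25], [0, 0, 0, 0, 0, 1, 25]]}}

```text
t: 22.38
tool_pos: [0.5756, 0.1035, 0.1546]
eef_rot: [180.0, -0.1, 12.3]
force: [-3.4, -0.5, 5.9]
opening: 0.415
grasp_force: 44.2
```

```bash
python3 st.py
```

```text
22.375 [179.998  -0.092  12.31 ] [-3.448 -0.498  5.912] [-0.063  0.758 -0.025] [-0.009  0.075  0.041] [-3.475  0.248  5.912]
```

Seated: the force rose and z stopped at the expected height. Now release gently and back off forward, then up.

>>> {"method": "drive_tool", "body": {"rows": [[0, 0, 0, 0, 0, 0, 47], [0, 0, 0, 0, 0, 0, 50], [0, 0, 0, -1, 0, 0, 50], [0, 0, 0, -3, 0, 0, 50], [0, 0, 0, -6, 0, -1, 50], [0, 0, 0, -8, 0, -5, 52], [0, 0, 0, -9, 0, -15, 55], [0, 0, 0, -10, 0, -40, 55], [0, 0, 0, -10, 0, -80, 55], [0, 0, 0, -30, 0, -100, 55], [0, 0, 0, -80, 0, -110, 55], [0, 0, 0, -130, 0, -110, 55], [0, 0, 0, -130, 0, -110, 55], [0, 0, 0, -130, 0, -110, 55]]}}

```text
t: 24.12
tool_pos: [0.449, 0.0758, 0.2645]
eef_rot: [180.0, -0.2, 12.3]
force: [0.3, -0.3, -0.1]
opening: 0.551
grasp_force: 0.0
```

```bash
cat > ck.py <<'E'
from st import *
print(orange('scene'),orange('top'))
for n,box in(('scene',(200,255,255,300)),('top',(140,205,195,250))):
    im=arm.capture(n)[:,:,::-1].copy();hv=cv2.cvtColor(im,cv2.COLOR_BGR2HSV)
    cv2.imwrite(f'pics/ck_{n}.png',im)
    c=hv[box[0]:box[1],box[2]:box[3]]
    y=cv2.inRange(c,(19,110,60),(35,255,255));b=(c[...,2]<50)
    og=cv2.inRange(c,(5,180,90),(17,255,255))
    print(n,box)
    for r in range(0,c.shape[0],1): print(box[0]+r,''.join('Y' if y[r,i] else 'O' if og[r,i] else '#' if b[r,i] else '.' for i in range(c.shape[1])))
E
python3 ck.py
python3 -c "
from h import *
for z in(.072,0): print(z,[proj(n,lam(-.0175+i*.015,.0745+j*.018,z)).round(1).tolist() for n in('top','scene') for i in(-1,1) for j in(-1,1)])
"
```

```text
24.125 [179.988  -0.21   12.303] [ 0.327 -0.277 -0.084] [-0.018 -0.031  0.04 ] [-0.138  0.075  0.15 ] [ 0.26  -0.34  -0.084]
[([222, 202, 59, 49, 1829], [248.0, 226.1]), ([299, 222, 19, 17, 143], [308.1, 229.9])] [([220, 128, 35, 26, 455], [239.9, 138.5])]
scene (200, 255, 255, 300)
200 .............................................
201 .............................................
202 ......#......................................
203 .....##....................................Y.
204 #...###......................................
205 #######......................................
206 #######......................................
207 ########.....................................
208 ########.....................................
209 .#######.....................................
210 OO.####......................................
211 OOOOO.#......................................
212 OOOOOOOO.....................................
213 OOOOOOOO.........##...######.................
214 OOOOOOOO...YY.###############................
215 OOOOOOOOOO.YY################................
216 OOOOOOOOOOOO
[... 5424 characters left out ...]
..............
198 ..#####...###.####################.....................
199 ..######.#######################.......................
200 ...##########..###############.........................
201 .OOO..#######...##...#...##............................
202 .OOOO....##............................................
203 .O..O..................................................
204 .......................................................
0.072 [[223.9, 167.1], [212.2, 170.0], [221.6, 157.8], [209.9, 160.7], [271.1, 212.6], [282.8, 216.9], [266.4, 219.8], [278.3, 224.2]]
0 [[225.7, 173.2], [214.6, 175.9], [223.5, 164.2], [212.4, 167.0], [270.6, 229.3], [281.7, 233.6], [266.1, 236.4], [277.4, 240.8]]
```

The block is seated and the guard holds at about 1.5. I move aside while turning the tool for the dial, then check for steadiness and find the dial.

>>> {"method": "drive_tool", "body": {"rows": [[0, 0, -0.18, -10, 40, 0, 55], [0, 0, -0.36, -20, 80, 0, 55], [0, 0, -0.54, -30, 120, 0, 55], [0, 0, -0.72, -38, 160, 0, 55], [0, 0, -0.9, -45, 200, 0, 55], [0, 0, -1.08, -55, 240, 0, 55], [0, 0, -1.26, -63, 289, 0, 55], [0, 0, -1.44, -63, 289, 0, 55], [0, 0, -1.62, -63, 289, 0, 55], [0, 0, -1.8, -63, 289, 0, 55], [0, 0, -1.98, -63, 289, 0, 55], [0, 0, -2.16, -63, 289, 0, 55], [0, 0, -2.34, -63, 289, 0, 55], [0, 0, -2.52, -63, 289, 0, 55], [0, 0, -2.7, -63, 289, 0, 55], [0, 0, -2.85, -63, 289, 0, 55], [0, 0, -2.94, -63, 289, 0, 55], [0, 0, -2.94, -63, 289, 0, 55]]}}

```text
t: 26.58
tool_pos: [0.4489, -0.2203, 0.2629]
eef_rot: [180.0, 0.0, -179.3]
force: [-0.1, -0.4, 0.5]
opening: 0.549
grasp_force: 0.0
```

```bash
cat > ck2.py <<'E'
from st import *
print(o['qpos'],orange('scene'),orange('top'))
im=arm.capture('top')[:,:,::-1].copy();cv2.imwrite('pics/d_top.png',im)
hv=cv2.cvtColor(im,cv2.COLOR_BGR2HSV)
print('pred dial',proj('top',lam(-.052,0,.058)),proj('top',lam(-.052,0,.01)),'block top',[proj('top',lam(-.0175+i*.015,.0745+j*.018,.072)).round(1).tolist() for i in(-1,1) for j in(-1,1)])
for r in range(145,195): print(r,''.join('Y' if 18<h<36 and s>110 and v>60 else 'O' if h<=18 and s>170 and v>80 else '%x'%(v//16) for h,s,v in hv[r,200:265].astype(int)))
E
python3 ck2.py
```

```text
26.575 [ 179.966    0.016 -179.296] [-0.117 -0.416  0.469] [-0.01  -0.021  0.049] [-0.201 -0.214  0.149] [-0.203 -0.382  0.469]
[ -29.016   -5.183  110.519    0.039   74.667 -119.731] [([222, 202, 59, 49, 1844], [248.1, 226.0]), ([299, 223, 19, 16, 128], [308.2, 230.1])] [([209, 128, 46, 35, 724], [235.3, 142.8])]
pred dial [243.988 169.904] [244.608 173.867] block top [[223.9, 167.1], [212.2, 170.0], [221.6, 157.8], [209.9, 160.7]]
145 bbbbbbbbbbbbbbbbbbbba7bOOOOOOOOOOOOOOOOOOOOOOOOOOOOOOOO4445444444
146 bbbbaaaaaaaaaaaaaaaa969OOOOOOOOOOOOOOOOOOOOOOOOOOOOOOOO5444444444
147 aaaaaaaaaaaaaaaaaaaaa98OOOOOOOOOOOOOOOOOOOOOOOOOOOOOOOO6444444444
148 aaaaaaaaaaaaaabbbbbbb98OOOOOOOOOOOOOOOOOOOOOOOOOOOOOOOO5444444444
149 bbbaYbbbbbbbbbbbbYbbba7OOOOOOOOOOOOOOOOOOOOOOOOOO7645OO5444444444
150 bbbbbbbbbbbbbbbbabba7748OOOOOOOOOOOOOOOOOOOOO76544444OO5444444444
151 bbbbbbabbaaaaab977554446OOOOOOOOOOOOOOOOO765444444444O75444444444
152 baaaaaaaaaa9775544444446OOOOOOOOOOOOO76544444444444445O6444444444
153 aaaaaaa98754444444444444OOOOOOOOO865444444444444444445O6444444444
154 aaaab95444444444444444448OOOO
[... 2136 characters left out ...]

185 7667777776776544444444444444444444444446YY44444785444444544444543
186 OOO66777677776444444444444444444444444445444444554545544444444433
187 OOOO7677777776444444444444444444444444445444444545544544444444322
188 OOOOO667777776544444444444444444444444444444444454444444443332344
189 65OOOO67777777544444444444444444444444444544444444444433234664444
190 7667OO75777777644444444444444444444454444444444454333345677644444
191 7777OO76777777644444444444444444444444444444443333456777777644444
192 77778OO6777777644444444444444444444444444443335567777777777644444
193 77778OO7677777654444444454444444444444433345677777777767776444444
194 77777OO7577777764444444444444444444333456777777777777777776444444
```

The printed masks show the guard unchanged and so resting on the block. The dial's rim is centred at (244.8,174), as predicted, and the bar is near 0.1 rad. Now I go over the dial.

```bash
python3 -c "
from h import *
print(rel(lam(-.052,0,.10),pose(180.8)), rel(lam(-.052,0,.031),pose(180.8)))"
```

```text
[   0.       0.001   -0.002 -103.384  239.673   49.256] [   0.       0.001   -0.002 -103.344  239.644  118.256]
```

>>> {"method": "drive_tool", "body": {"rows": [[0, 0, 0, -25, 55, 0, 55], [0, 0, 0, -50, 110, 0, 55], [0, 0, 0, -75, 165, 0, 55], [0, 0, 0, -95, 220, 0, 55], [0, 0, 0, -103, 240, 20, 55], [0, 0, 0, -103, 240, 49, 55], [0, 0, 0, -103, 240, 60, 55], [0, 0, 0, -103, 240, 80, 55], [0, 0, 0, -103, 240, 100, 55], [0, 0, 0, -103, 240, 112, 55], [0, 0, 0, -103, 240, 116, 55], [0, 0, 0, -103, 240, 116, 55]]}}

```text
t: 28.22
tool_pos: [0.5485, 0.021, 0.1477]
eef_rot: [180.0, 0.1, -179.3]
force: [-0.3, -0.2, 0.4]
opening: 0.547
grasp_force: 0.0
```

>>> {"method": "drive_tool", "body": {"rows": [[0, 0, 0, 0, 0, 0, 10], [0, 0, 0, 0, 0, 0, 10], [0, 0, 0, 0, 0, 0, 10], [0, 0, 0, 0, 0, 0, 10], [0, 0, 0, 0, 0, 0, 10], [0, 0, 0, 0, 0, 0, 10]], "squeeze": 30}}

```text
t: 28.98
tool_pos: [0.549, 0.0205, 0.1485]
eef_rot: [-179.9, 0.1, -179.2]
force: [-2.1, -5.6, 5.4]
opening: 0.156
grasp_force: 32.1
```

```bash
python3 st.py
```

```text
28.975 [-179.928    0.145 -179.232] [-2.146 -5.58   5.387] [-0.956  0.189  0.028] [-0.052 -0.     0.034] [-3.285 -4.994  5.387]
```

>>> {"method": "drive_tool", "body": {"rows": [[0, 0, 0.1, 0, 0, 0, 10], [0, 0, 0.2, 0, 0, 0, 10], [0, 0, 0.3, 0, 0, 0, 10], [0, 0, 0.4, 0, 0, 0, 10], [0, 0, 0.5, 0, 0, 0, 10], [0, 0, 0.6, 0, 0, 0, 10]]}}

```text
t: 29.72
tool_pos: [0.5492, 0.0214, 0.1485]
eef_rot: [179.9, 0.1, 146.2]
force: [-0.9, -2.1, 4.3]
opening: 0.154
grasp_force: 32.1
```

```bash
python3 st.py
```

```text
29.725 [179.881   0.143 146.196] [-0.899 -2.076  4.32 ] [-0.475 -0.024  0.071] [-0.052  0.001  0.035] [-1.321 -1.837  4.32 ]
```

Smooth. Continue to the stop, watching the torque.

>>> {"method": "drive_tool", "body": {"rows": [[0, 0, 0.1, 0, 0, 0, 10], [0, 0, 0.2, 0, 0, 0, 10], [0, 0, 0.3, 0, 0, 0, 10], [0, 0, 0.4, 0, 0, 0, 10], [0, 0, 0.5, 0, 0, 0, 10], [0, 0, 0.58, 0, 0, 0, 10], [0, 0, 0.58, 0, 0, 0, 10]]}}

```text
t: 30.6
tool_pos: [0.5499, 0.0219, 0.1485]
eef_rot: [179.7, 0.1, 113.3]
force: [2.9, 0.4, 3.8]
opening: 0.156
grasp_force: 40.0
```

```bash
python3 st.py
```

```text
30.6 [179.737   0.055 113.28 ] [2.855 0.374 3.774] [-0.002 -0.431  0.744] [-0.051  0.001  0.035] [ 2.869 -0.243  3.774]
```

>>> {"method": "drive_tool", "body": {"rows": [[0, 0, 0.03, 0, 0, 0, 10], [0, 0, 0.06, 0, 0, 0, 10], [0, 0, 0.06, 0, 0, 0, 10]]}}

```text
t: 30.98
tool_pos: [0.5499, 0.0219, 0.1486]
eef_rot: [179.7, 0.1, 109.9]
force: [3.6, 1.9, 5.5]
opening: 0.156
grasp_force: 70.5
```

```bash
python3 st.py
```

```text
30.975 [179.748   0.075 109.921] [3.553 1.933 5.497] [ 0.257 -0.615  1.954] [-0.051  0.001  0.035] [3.883 1.132 5.497]
```

The stop is reached: the torque rose to about 2 N m at the expected angle. Release and leave.

>>> {"method": "drive_tool", "body": {"rows": [[0, 0, -0.04, 0, 0, 0, 10], [0, 0, -0.04, 0, 0, 0, 30], [0, 0, -0.04, 0, 0, 0, 50], [0, 0, -0.04, 0, 0, 0, 50], [0, 0, -0.04, 0, 0, -20, 50], [0, 0, -0.04, 0, 0, -50, 50], [0, 0, -0.04, 0, 0, -90, 50], [0, 0, -0.04, -60, -40, -110, 50], [0, 0, -0.04, -120, -80, -110, 50], [0, 0, -0.04, -180, -80, -110, 50], [0, 0, -0.04, -200, -80, -110, 50], [0, 0, -0.04, -200, -80, -110, 50], [0, 0, -0.04, -200, -80, -110, 50]]}}

```text
t: 32.6
tool_pos: [0.54, -0.1936, 0.2569]
eef_rot: [180.0, -0.1, 112.0]
force: [0.2, -1.1, -0.1]
opening: 0.499
grasp_force: 0.0
```

```bash
python3 ck2.py
```

```text
32.6 [179.962  -0.061 111.954] [ 0.225 -1.12  -0.096] [-0.016 -0.013 -0.043] [-0.107 -0.207  0.143] [-0.019 -1.142 -0.096]
[-22.25    3.314 102.784   0.073  73.918 -44.223] [([222, 202, 59, 49, 1850], [248.0, 226.0]), ([299, 223, 19, 16, 130], [308.2, 230.1])] [([209, 128, 46, 35, 719], [235.2, 142.7])]
pred dial [243.988 169.904] [244.608 173.867] block top [[223.9, 167.1], [212.2, 170.0], [221.6, 157.8], [209.9, 160.7]]
145 bbcbbbbbbbbbbbbbbbbba7bOOOOOOOOOOOOOOOOOOOOOOOOOOOOOOOO4544444444
146 bbbbbbbbbbaaababaabb96aOOOOOOOOOOOOOOOOOOOOOOOOOOOOOOOO4444444444
147 aaaaaaaaaaaaaaaaaaaaa98OOOOOOOOOOOOOOOOOOOOOOOOOOOOOOOO7445444444
148 aaaaabaaaabbbbbbbbbbba9OOOOOOOOOOOOOOOOOOOOOOOOOOOOOOOO5444444444
149 bbbbbbbbbbbbbbbbYbbbba7OOOOOOOOOOOOOOOOOOOOOOOOOO8655O75444444444
150 bbbbbbbbbbbbbbbbbbba8748OOOOOOOOOOOOOOOOOOOOO86554444O76444444444
151 bbbbbbbbbabbbbba87554446OOOOOOOOOOOOOOOOO865444444454OO5444455444
152 bbbaaaaaaaba775544444546OOOOOOOOOOOOO86544454444444445O6444444444
153 aaaaaaba8755444444444444OOOOOOOOO865545444445544444445O6444444454
154 babab96445454444444444548OOOO76554444444
[... 2125 characters left out ...]

185 7667777777777544444444444444444444544446YY44444785454333333333333
186 OOO66777777776444444444444444444444444544544545555554333333333333
187 OOOO7677777776444444444444444444444544444445454455554333333333222
188 OOOOO667777777544444444444444444444444445455554545543333323223344
189 65OOO767777776644444444444444444444444545555544444433323223444454
190 766OOO76777777644444444444444444444554545444454444322334455454445
191 7777OOO6777777644454444444444445555544444455543333344545554444454
192 77778OO7777777644444444444454544444444445443335554444544554544444
193 77778OO7677777654444444545444444444444433345677764445444444454444
194 77778OO7677777764444445444444444444323456777777645444454444544545
```

```bash
python3 -c "
from station import arm
print(arm.job_done())"
```

```text
the job is handed in; nothing more can be done
None
```

I handed the job in at about 33 s: by my last camera check the guard rests at about 1.5 rad on the block seated in the slot, and the dial is at its stop, though the hand-in returned no verdict and one wrist-force reading of about 16 N while lifting the guard (6 N at the pads) leaves the 15 N limit not fully certain.

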